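Dry-stack a carved newel-post cap on the turntable

ROBOT

A 6-joint arm with a two-finger parallel gripper is mounted at the origin on the work surface. World frame = base frame: x ahead of the robot, y to its left, z up, the work surface at z = 0. Lengths are in mm, angles in rad, forces in N, time in s.
With the tool pointing down it reaches from about 350 to 775 mm from the base axis. Payload 7.3 kg.
Tool frame: the origin (TCP) lies at the centre of the arm's flange, where the gripper is bolted on; the fingertips stand 178 mm ahead of it and the grasp point (between the pads) lies 159 mm ahead of it; z points along the fingers, y is the direction in which the jaws open and shut (so a half turn about z gives the same grasp; the last joint's range is limited). The gripper opens to 92 mm and grips with 3 to 60 N. Pads are 19 mm wide; open, the fingers measure 130 mm over their backs; the gripper's body (75 mm by 190 mm) begins 47 mm behind the grasp point.
Start: joints at [-1.273, 0.342, 1.524, -0, 1.275, -0.146], TCP at [225.441, -474.135, 404.741] pointing down, gripper open.
Joint ranges: [-2.53, 2.53], [-0.77, 2.02], [0.04, 2.7], [-1, 4.14], [0.28, 2.66], [-3.11, 3.11]. Speed limits (rad/s): [2.57, 2.57, 3.14, 3.14, 3.14, 3.14].

INTERFACE

Orientations are given as [roll, pitch, yaw] about the fixed x, y, z axes, in that order (R = Rz(yaw) Ry(pitch) Rx(roll)).
In Python, from plant import status, viewer, ticket gives the robot as it stands.
- The arm moves only by the tool play_rows, never from a script. Its argument "commands" is a list of rows, each an object with "offset": the shift along the tool's x, y, z in m, a list of three; "twist": the turn about the tool's z in degrees. A call has 1 to 5 rows; each row shifts and turns the commanded pose from where the row before left it, along the tool's axes as they then stand; what a row does not reach is not made up. A row lasts 1/10 s, in which the tool goes at most 50 mm and 8.59 degrees, less where a joint would pass 70% of its speed; a pose out of reach is approached as far as the arm can. A call with a gripper value outside its range is refused whole. "jaw" is the closure in counts, from 0 (fully open) to 255 (shut), set as the call begins (left out, the last holds). The fingers move at their own pace and stop on an object; the grip force is fixed at half the most. Time passes only in rows, so rows that do not move let the fingers close. It gives the time, the measured TCP pose, the force and the opening at its end, in the units of the state.
- status.get_obs(): the state, without advancing time (a new reading comes with each control period).
- viewer.capture(name): name is "side" or "top" or "wrist"; returns the picture (400x640x3 uint8, red, green, blue); there is no depth.
- viewer.camera_params(name): a dict with "fov_y" (degrees; the focal length in pixels is half the picture's height over the tangent of half this angle, whatever the lens; pixels are square), "cx", "cy" (the principal point, pixels), "D" ([k1, k2, p1, p2, k3] as OpenCV has them; the pictures are not rectified), "rvec" (rotation vector, rad) and "tvec" (3), from world to camera coordinates, as OpenCV has them; the wrist camera has in their place "T_tool_cam" (4x4, takes a point from camera to tool coordinates, whose origin is the TCP and whose axes are the flange's). Camera axes: x right, y down, z forward; pixel columns grow to the right and rows downward; lengths in mm; the calibration is good to about 2 mm. A picture is of the moment at which its call begins: read the wrist's pose just before it. camera_params takes no time and is no camera call.
- ticket.close_job(): hands the job in, once; it reports no verdict.
The state is a dict: "time": time; "joint_positions": joint angles; "dq": joint speeds; "tau": joint torques, N m; "tool_pos": TCP position; "tcp_rot": TCP orientation; "contact_force": force on the tool from outside, world axes, zero at the start; "moment": the same for the moment, N m; "grip_width": finger opening in mm.
Only numpy, scipy, OpenCV 4.12 (cv2) and the standard library are available. Lean on these libraries where they do the work, as an engineer would, in place of code of your own. Each camera call takes 0.05 s, during which the arm holds its last target.

TASK

Build up the newel-post cap on the middle of the low black-topped turntable, one part at a time from the bottom up: first the dark square plinth, then the pale carved drum, then the red collar, and last the green finial with its spigot down in the collar's hole. Keep each part the way up it lies, centre it well on the one below, let each go before fetching the next, and leave the stack standing upright on its own. Leave the blue ball finial and the stain tin where they are.

Things in the scene. Friction and masses are not known exactly. Their poses are not given: they have to be found in the camera images.
- stand_top (a point): Centre of the top face of the turntable: a low steel disc with a black top face, 120 mm across, 30 mm high, standing on the bench (z = 0) and fixed; its top does not turn. The point lies on the top face, z axis up. Stack here.
- plinth_center (a point): Centre of the plinth: a loose dark-brown wooden block, 64 x 64 mm square and 36 mm high, about 0.1 kg. Starts flat on the bench; x and y axes are square to its side faces, z up. The point is half-way up (18 mm above its underside).
- drum_center (a point): Centre of the drum: a loose upright cylinder of pale wood with gouge marks round its side, 60 mm across, 50 mm high, flat ends, about 0.08 kg; starts upright on the bench. The point is half-way up (25 mm above its underside), z along its axis.
- collar_center (a point): Centre of the collar: a loose red wooden ring lying flat on the bench, 60 mm outside diameter, 24 mm high, with a straight through hole 36 mm in diameter, about 0.04 kg. Grip it across the outside. The point is in the middle of the hole, half-way up (12 mm above its underside), z along its axis.
- finial_center (a point): Centre of the finial: loose green turned cap, 66 mm high, 0.06 kg, starts upright on its spigot. From the foot: spigot 22 mm across, 10 mm long; straight round band 52 mm across from 10 to 40 mm up (grip here); then a taper to a blunt point. The point is on the axis 33 mm above the foot, z up. Home, its flat shoulder (10 mm above the foot) rests on the collar's top face, spigot in the hole.
- ball_center (a point): Centre of the spare blue ball-shaped finial on a round foot, 52 mm across, 63 mm high, loose; not part of the job, leave it alone. The point is 31.5 mm above its foot.
- tin_center (a point): Centre of the closed stain tin, white with an orange band and a metal lid, 71 mm across, 88 mm high, loose, 0.4 kg; not part of the job, leave it alone. The point is 44 mm above its foot.
Mind the look-alikes: they are no part of the job. What is shaped like the part that bears plinth_center but orange or purple is not meant. Leave any pink or yellow look-alike of the part that bears finial_center alone.

How it is judged (in metres and radians):
On the way, in this order (a step that is already met when the one before it is completed fails the run):
1. the dark plinth stands centred on the turntable, let go (horizontal distance between plinth_center and stand_top below 0.012 m and height (world z) of plinth_center between 0.044 and 0.052 m and angle between plinth_center's own z axis and vertical below 0.1 rad and contact force between the fingers and plinth below 0.1 N), for 0.2 s.
2. the pale drum stands centred on the plinth, let go (all of step 1 and horizontal distance between drum_center and plinth_center below 0.012 m and height (world z) of drum_center between 0.087 and 0.095 m and angle between drum_center's own z axis and vertical below 0.1 rad and contact force between the fingers and drum below 0.1 N), for 0.2 s.
3. the red collar lies centred on the drum, let go (all of step 2 and horizontal distance between collar_center and drum_center below 0.012 m and height (world z) of collar_center between 0.124 and 0.132 m and angle between collar_center's own z axis and vertical below 0.1 rad and contact force between the fingers and collar below 0.1 N), for 0.2 s.
4. the green finial sits in the collar, let go (all of step 3 and horizontal distance between finial_center and collar_center below 0.012 m and height (world z) of finial_center between 0.159 and 0.167 m and angle between finial_center's own z axis and vertical below 0.1 rad and contact force between the fingers and finial below 0.1 N), for 0.2 s.
At the end, for the whole second after the job is handed in: Plinth on the turntable, drum on the plinth, collar on the drum and finial in the collar (shoulder down on it), each centred within 12 mm of the one below, at its resting height within 4 mm, upright within 0.1 rad, at rest and let go (horizontal distance between plinth_center and stand_top below 0.012 m and height (world z) of plinth_center between 0.044 and 0.052 m and angle between each of plinth_center, drum_center, collar_center, finial_center's own z axis and vertical below 0.1 rad and horizontal distance between drum_center and plinth_center below 0.012 m and height (world z) of drum_center between 0.087 and 0.095 m and horizontal distance between collar_center and drum_center below 0.012 m and height (world z) of collar_center between 0.124 and 0.132 m and horizontal distance between finial_center and collar_center below 0.012 m and height (world z) of finial_center between 0.159 and 0.167 m and linear speed of each of plinth, drum, collar, finial below 0.02 m/s); the robot touches nothing.
It fails at once if the blue ball finial is moved by more than 30 mm or tipped over (distance of ball_center from where it was at the start of the episode above 0.03 m or angle between ball_center's own z axis and vertical above 0.5 rad).
It fails at once if the stain tin is moved by more than 30 mm or tipped over (distance of tin_center from where it was at the start of the episode above 0.03 m or angle between tin_center's own z axis and vertical above 0.5 rad).
It also fails if it takes over 118 s, if anything falls off the work surface, if the arm or the gripper's body presses on something with over 40 N, if the wrist force passes 120 N, or if a joint passes its speed limit or range.

## Working session

There is one attempt and no reset: what is moved stays moved. The work goes in short steps, Python scripts to look and compute and a tool call to move; the robot and the scene stay as the last step left them, time stands still between calls to the robot, and variables do not carry over. Pictures are saved under pics/ and viewed, and the job is handed in when it is done.

Besides the shell and the picture viewer there is one more tool, called after "Call:" as a command line: name --argument value ..., lists and objects as JSON in quotes. play_rows: Moves the arm, as the interface text tells. Its arguments: {"type":"object","properties":{"commands":{"type":"array"},"jaw":{"type":"number"}},"required":["commands"]}

```bash
ls; mkdir -p pics; python3 - <<'E'
from plant import status, viewer
import cv2
print(status.get_obs())
for n in ["side","top","wrist"]:
    print(n,viewer.camera_params(n))
    cv2.imwrite(f"pics/{n}0.png",viewer.capture(n)[:,:,::-1])
E
```

```text
pics
{'time': 0.0, 'joint_positions': array([-1.27298657e+00,  3.42752679e-01,  1.52502038e+00, -3.38890661e-05,
        1.27540136e+00, -1.45997288e-01]), 'dq': array([-0.00183844,  0.00075787,  0.0010841 , -0.00068561,  0.00038038,
        0.00033618]), 'tau': array([-8.55246071e-04, -4.31249285e+01, -2.44217134e+01,  7.16789486e-02,
        5.60505164e-02, -1.33373201e-04]), 'tool_pos': array([ 225.40301251, -474.00410945,  404.02802291]), 'tcp_rot': array([-3.14002300e+00, -1.98052907e-04,  4.43816782e-01]), 'contact_force': array([0.41755612, 1.49306175, 0.05746944]), 'moment': array([ 0.00920726,  0.02353195, -0.00418062]), 'grip_width': 91.73855820654036}
side {'fov_y': 49.64134970469095, 'cx': 327.47380396165516, 'cy': 199.934130161733, 'D': array([-0.04972321,  0.        ,  0.        ,  0.        ,  0.        ]), 'rvec': array([ 0.89580223, -2.2687503 ,  1.32566192]), 'tvec': array([386.86934274, 214.00506521, 860.70847786])}
top {'fov_y': 50.48287826454809, 'cx': 319.65383930333735, 'cy': 204.14876999592627, 'D': array([0.03132129, 0.        , 0.        , 0.        , 0.        ]), 'rvec': array([ 2.12140797, -2.12703717,  0.20544353]), 'tvec': array([  45.77861327,  491.23109476, 1185.44072718])}
wrist {'fov_y': 59.658728721841996, 'cx': 326.46004714347384, 'cy': 206.65017335431259, 'D': array([-0.03633167,  0.        ,  0.        ,  0.        ,  0.        ]), 'T_tool_cam': array([[ 1.57638194e-05, -9.60510358e-01, -2.78244231e-01,
         7.47723550e+01],
       [ 9.99999829e-01,  1.77668468e-04, -5.56664148e-04,
        -1.75844010e-01],
       [ 5.84116906e-04, -2.78244175e-01,  9.60510197e-01,
         2.12157173e+01],
       [ 0.00000000e+00,  0.00000000e+00,  0.00000000e+00,
         1.00000000e+00]])}
```

View pics/top0.png

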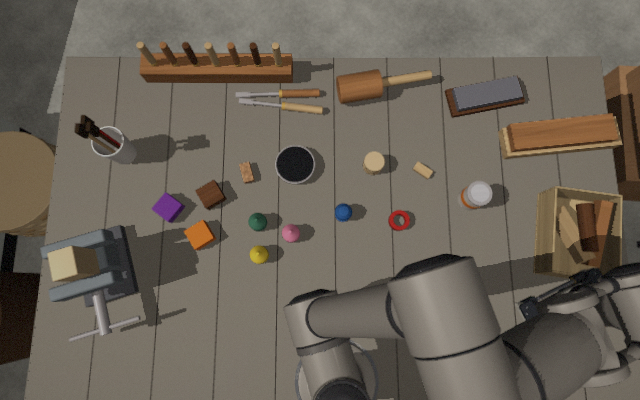

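View pics/side0.png

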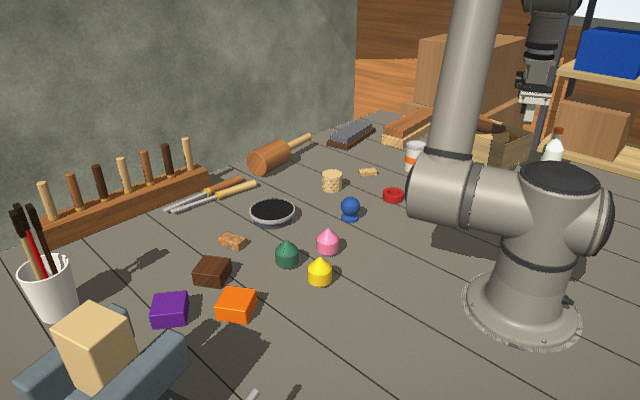

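View pics/wrist0.png

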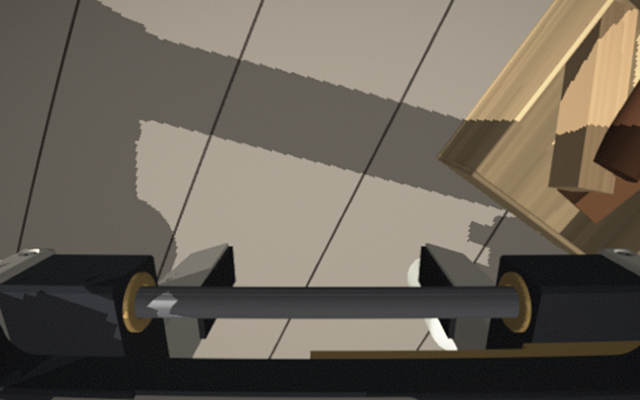

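The top view shows the plinth at about (210,194), the turntable at (295,164), the drum at (374,162), the collar at (400,220) and the green finial at (258,222). The ball is at (343,212) and the tin at (478,195). I'll take enlarged crops next.

```bash
cat > h.py <<'E'
import numpy as np, cv2
from plant import status, viewer
from scipy.spatial.transform import Rotation as R
def cam(n, obs=None):
    p=viewer.camera_params(n); f=200/np.tan(np.radians(p['fov_y']/2))
    K=np.array([[f,0,p['cx']],[0,f,p['cy']],[0,0,1.]])
    if n=='wrist':
        o=obs or status.get_obs()
        T=np.eye(4);T[:3,:3]=R.from_euler('xyz',o['tcp_rot']).as_matrix();T[:3,3]=o['tool_pos']
        W=T@p['T_tool_cam']; Rc=W[:3,:3].T; t=-Rc@W[:3,3]
    else:
        Rc=cv2.Rodrigues(p['rvec'])[0]; t=p['tvec']
    return K,p['D'],Rc,t
def back(c,uv,z):
    K,D,Rc,t=c
    n=cv2.undistortPoints(np.array(uv,float).reshape(-1,1,2),K,D).reshape(-1,2)
    d=np.c_[n,np.ones(len(n))]@Rc; o=-Rc.T@t
    return o+d*((z-o[2])/d[:,2])[:,None]
def proj(c,X):
    K,D,Rc,t=c
    return cv2.projectPoints(np.array(X,float).reshape(-1,1,3),cv2.Rodrigues(Rc)[0],t,K,D)[0].reshape(-1,2)
def crop(im,x0,y0,x1,y1,s,name):
    cv2.imwrite(name,cv2.resize(im[y0:y1,x0:x1,::-1],None,fx=s,fy=s,interpolation=cv2.INTER_CUBIC))
E
python3 - <<'E'
from h import *
im=cv2.imread('pics/top0.png')[:,:,::-1]
crop(im,150,130,310,250,5,'pics/t1.png')
crop(im,325,130,485,250,5,'pics/t2.png')
c=cam('top')
for n,uv,z in [('plinth',(210,194),36),('stand',(295,164),30),('drum',(374,162),50),('collar',(400,220),24),('finial',(258,222),40),('ball',(343,212),31),('tin',(480,193),88)]:
    print(n,back(c,uv,z)[0].round(1))
E
```

```text
plinth [524.4 366.   36. ]
stand [617.1 117.9  30. ]
drum [ 616.9 -116.2   50. ]
collar [ 447.7 -191.3   24. ]
finial [440.4 222.9  40. ]
ball [470.7 -23.9  31. ]
tin [ 514.3 -406.    88. ]
```

View pics/t1.png

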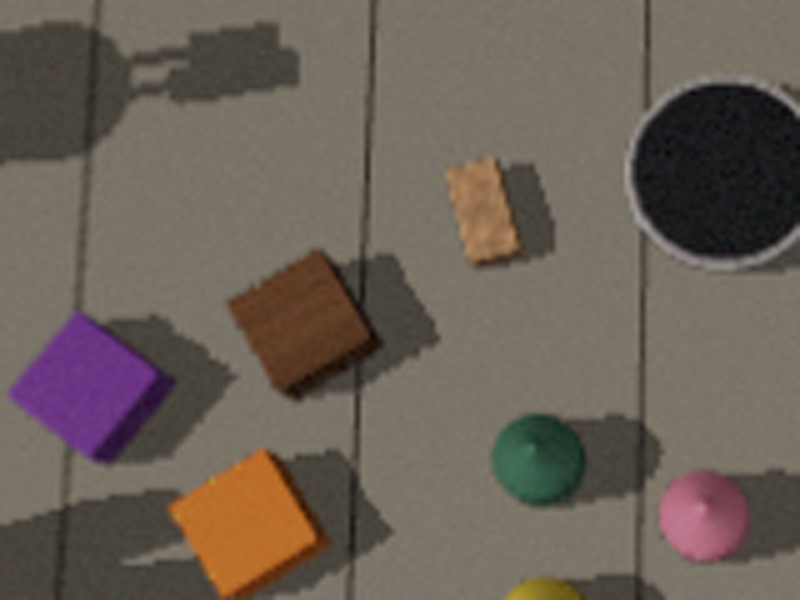

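View pics/t2.png

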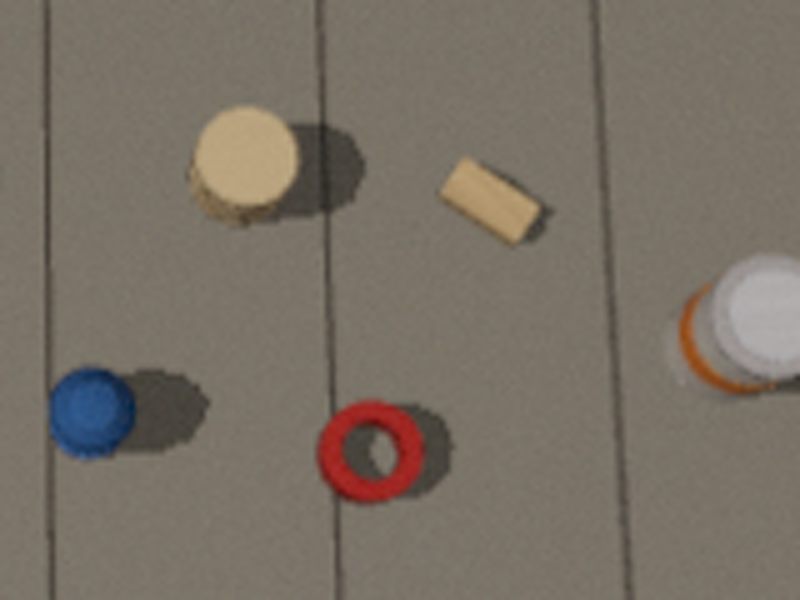

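```bash
cat >> h.py <<'E'
def plan(x,y,tcpz,yaw=None,o=None):
    """needed tool-frame offset (m) for target TCP, at current yaw; twist deg"""
    o=o or status.get_obs(); Rm=R.from_euler('xyz',o['tcp_rot']).as_matrix()
    yw=o['tcp_rot'][2]
    d=Rm.T@(np.array([x,y,tcpz])-o['tool_pos'])
    tw=0 if yaw is None else -np.degrees(yaw-yw)
    print('t',round(o['time'],2),'pos',o['tool_pos'].round(1),'yaw',round(np.degrees(yw),2),'F',o['contact_force'].round(1),'w',round(o['grip_width'],1),'| offset m',(d/1000).round(4),'twist',round(tw,2),'j',o['joint_positions'].round(2))
E
python3 - <<'E'
from h import *
c=cam('top')
def uv(P,x0,y0=130,s=5): 
    P=np.array(P,float).reshape(-1,2); return (P+.5)/s-.5+[x0,y0]
q=back(c,uv([(228,303),(318,249),(376,333),(286,388)],150),36)
print('plinth',q.mean(0).round(1)); 
for i in range(4): d=q[(i+1)%4]-q[i]; print(np.hypot(*d[:2]).round(1),np.degrees(np.arctan2(d[1],d[0])).round(1))
for n,P,x0,z,r in [('drum',(246,156),325,50,30),('collar',(371,450),325,24,30),('finial',(539,460),150,36,26),('ball',(92,412),325,31,26),('pink',(704,516),150,36,0)]:
    print(n,back(c,uv(P,x0),z)[0].round(1))
# stand: black/rim outer ellipse by threshold
im=viewer.capture('top'); g=im.max(2).astype(int)
m=np.zeros((400,640),np.uint8); m[140:190,270:322]=(g[140:190,270:322]<60)*255
n,l,st,ce=cv2.connectedComponentsWithStats(m); k=1+st[1:,4].argmax(); print(st[k],ce[k],back(c,ce[k],30))
print('cam',-c[2].T@c[3])
E
```

```text
plinth [526.8 366.   36. ]
60.7 -57.5
62.3 -144.6
60.5 122.7
62.4 35.5
drum [ 620.6 -115.7   50. ]
collar [ 448.9 -187.9   24. ]
finial [442.2 225.3  36. ]
ball [470.7 -23.9  31. ]
pink [409.2 129.2  36. ]
[277 147  36  34 992] [294.58770161 163.67540323] [[618.10306411 119.12838861  30.        ]]
cam [ 260.2189375    49.80362398 1256.37537829]
```

```bash
cat >> h.py <<'E'
def gen(wps,yaw,step=45,tstep=8):
    """print rows to pass through TCP waypoints turning evenly to yaw(deg)"""
    o=status.get_obs(); p=o['tool_pos'].copy(); y=np.degrees(o['tcp_rot'][2]); wps=[np.array(w,float) for w in wps]
    pts=[p]
    for w in wps:
        n=max(1,int(np.ceil(np.linalg.norm(w-pts[-1])/step))); a=pts[-1]
        pts+= [a+(w-a)*i/n for i in range(1,n+1)]
    dy=(yaw-y+180)%360-180 if abs(yaw-y)>180 else yaw-y
    N=max(len(pts)-1,int(np.ceil(abs(dy)/tstep)))
    while len(pts)-1<N: pts.append(pts[-1])
    cur=p.copy(); cy=y
    for i in range(1,N+1):
        Rm=R.from_euler('xyz',[np.pi,0,np.radians(cy)]).as_matrix()
        d=(Rm.T@(pts[i]-cur)/1000).round(3); tw=round(-(y+dy*i/N-cy),1)
        cur=cur+Rm@d*1000; cy-=tw
        print(i,d.tolist(),tw, cur.round(0) if i%5==0 else '')
    print('end',cur.round(1),round(cy,2))
E
python3 - <<'E'
from h import *
gen([(460,-150,405),(475,180,405),(526,366,330)],124)
E
```

```text
1 [0.039, -0.021, -0.0] -4.5 
2 [0.041, -0.019, -0.0] -4.5 
3 [0.041, -0.015, -0.0] -4.4 
4 [0.043, -0.011, -0.0] -4.5 
5 [0.044, -0.008, -0.0] -4.5 [ 356. -294.  404.]
6 [0.044, -0.005, -0.0] -4.5 
7 [0.045, -0.002, -0.001] -4.5 
8 [0.044, 0.002, 0.0] -4.4 
9 [0.044, 0.006, 0.0] -4.5 
10 [0.038, -0.015, 0.0] -4.5 [ 462. -109.  405.]
11 [0.04, -0.013, 0.0] -4.5 
12 [0.04, -0.009, 0.0] -4.5 
13 [0.041, -0.005, 0.0] -4.4 
14 [0.041, -0.003, 0.0] -4.5 
15 [0.042, 0.0, 0.0] -4.5 [471.  98. 405.]
16 [0.041, 0.004, 0.0] -4.5 
17 [0.04, 0.007, 0.0] -4.5 
18 [0.035, 0.018, 0.015] -4.4 
19 [0.033, 0.02, 0.015] -4.5 
20 [0.031, 0.022, 0.015] -4.5 [505. 292. 360.]
21 [0.029, 0.025, 0.015] -4.5 
22 [0.028, 0.027, 0.015] -4.5 
end [525.4 366.1 330.3] 124.03
```

Call:
play_rows --commands '[{"offset": [0.039,-0.021,0],"twist": -4.5},{"offset": [0.041,-0.019,0],"twist": -4.5},{"offset": [0.041,-0.015,0],"twist": -4.4},{"offset": [0.043,-0.011,0],"twist": -4.5},{"offset": [0.044,-0.008,0],"twist": -4.5}]' --jaw 0

```text
time: 0.7
tool_pos: [356.8, -292.9, 404.7]
tcp_rot: [3.141, 0.0, 0.837]
contact_force: [0.6, 0.2, -0.4]
grip_width: 92.2
```

Call:
play_rows --commands '[{"offset": [0.044,-0.005,0],"twist": -4.5},{"offset": [0.045,-0.002,0],"twist": -4.5},{"offset": [0.044,0.002,0],"twist": -4.4},{"offset": [0.044,0.006,0],"twist": -4.5},{"offset": [0.038,-0.015,0],"twist": -4.5}]'

```text
time: 1.2
tool_pos: [464.0, -108.0, 404.5]
tcp_rot: [3.14, -0.0, 1.229]
contact_force: [1.2, -0.2, -0.1]
grip_width: 91.9
```

Call:
play_rows --commands '[{"offset": [0.04,-0.013,0],"twist": -4.5},{"offset": [0.04,-0.009,0],"twist": -4.5},{"offset": [0.041,-0.005,0],"twist": -4.4},{"offset": [0.041,-0.003,0],"twist": -4.5},{"offset": [0.042,0,0],"twist": -4.5}]'

```text
time: 1.7
tool_pos: [470.6, 99.5, 404.7]
tcp_rot: [3.142, 0.0, 1.62]
contact_force: [1.3, -0.8, -0.1]
grip_width: 91.9
```

Call:
play_rows --commands '[{"offset": [0.041,0.004,0],"twist": -4.5},{"offset": [0.04,0.007,0],"twist": -4.5},{"offset": [0.035,0.018,0.015],"twist": -4.4},{"offset": [0.033,0.02,0.015],"twist": -4.5},{"offset": [0.031,0.022,0.015],"twist": -4.5}]'

```text
time: 2.2
tool_pos: [505.5, 293.2, 359.0]
tcp_rot: [3.141, 0.0, 2.011]
contact_force: [0.8, -0.8, 0.6]
grip_width: 91.7
```

Call:
play_rows --commands '[{"offset": [0.029,0.025,0.015],"twist": -4.5},{"offset": [0.028,0.027,0.015],"twist": -4.5},{"offset": [0,0,0],"twist": 0},{"offset": [0,0,0],"twist": 0},{"offset": [0,0,0],"twist": 0}]'

```text
time: 2.7
tool_pos: [525.5, 365.3, 330.1]
tcp_rot: [3.142, 0.0, 2.164]
contact_force: [0.0, -0.4, 0.3]
grip_width: 91.9
```

```bash
python3 - <<'E'
from h import *
o=status.get_obs(); plan(526.8,366,181,np.radians(124),o)
im=viewer.capture('wrist'); cv2.imwrite('pics/w1.png',im[:,:,::-1])
c=cam('wrist',o); print(proj(c,[(526.8,366,36),(526.8,366,0)]))
t=viewer.capture('top'); cv2.imwrite('pics/top1.png',t[:,:,::-1])
E
```

```text
t 2.7 pos [525.5 365.3 330.1] yaw 123.97 F [ 0.  -0.4  0.3] w 91.9 | offset m [-1.000e-04  1.500e-03  1.491e-01] twist -0.03 j [ 0.49  0.61  1.29 -0.    1.24 -0.1 ]
[[328.60374881 202.42634868]
 [328.35736753 191.88359578]]
```

View pics/w1.png

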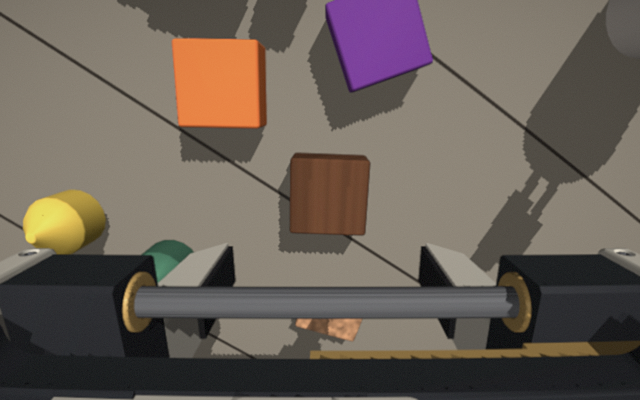

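```bash
python3 - <<'E'
from h import *
im=cv2.imread('pics/w1.png')[:,:,::-1]; crop(im,270,130,390,250,5,'pics/w1c.png')
c=cam('wrist')
q=back(c,[(291,159),(369,160.5),(368,235),(290,233.5)],36);print(q.mean(0).round(1))
for i in range(4): d=q[(i+1)%4]-q[i]; print(np.hypot(*d[:2]).round(1),np.degrees(np.arctan2(d[1],d[0])).round(1))
E
```

```text
[525.9 369.1  36. ]
61.4 32.8
62.5 -54.9
65.2 -147.3
62.4 121.6
```

View pics/w1c.png

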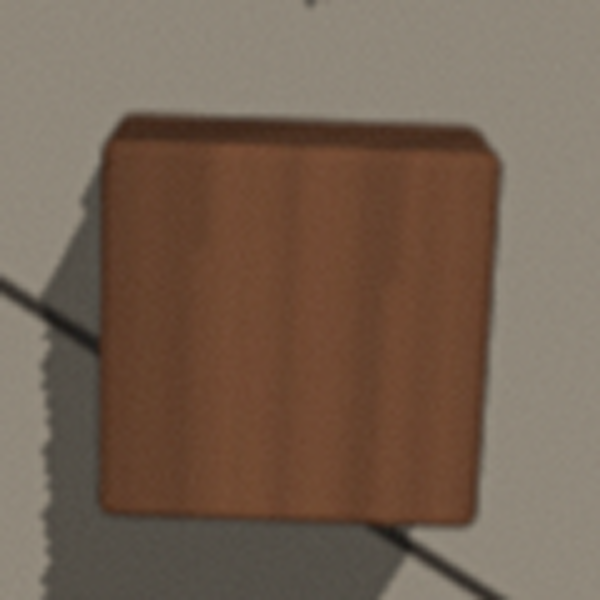

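```bash
python3 - <<'E'
from h import *
plan(526,368.5,181,np.radians(123))
E
```

```text
t 2.8 pos [525.6 365.  330.7] yaw 123.94 F [ 0.7 -0.2 -0.2] w 92.0 | offset m [0.0028 0.0021 0.1497] twist 0.94 j [ 0.49  0.61  1.29 -0.    1.24 -0.1 ]
```

Call:
play_rows --commands '[{"offset": [0.003,0.002,0.03],"twist": 1},{"offset": [0,0,0.04],"twist": 0},{"offset": [0,0,0.04],"twist": 0},{"offset": [0,0,0.025],"twist": 0},{"offset": [0,0,0.015],"twist": 0}]'

```text
time: 3.3
tool_pos: [525.3, 368.4, 178.2]
tcp_rot: [-3.139, -0.0, 2.146]
contact_force: [-2.7, -1.3, 12.6]
grip_width: 92.0
```

Call:
play_rows --commands '[{"offset": [0,0,0],"twist": 0},{"offset": [0,0,0],"twist": 0}]'

```text
time: 3.5
tool_pos: [526.1, 369.3, 180.9]
tcp_rot: [3.139, 0.0, 2.146]
contact_force: [-0.1, -1.5, -0.3]
grip_width: 91.7
```

Call:
play_rows --commands '[{"offset": [0,0,0],"twist": 0},{"offset": [0,0,0],"twist": 0},{"offset": [0,0,0],"twist": 0},{"offset": [0,0,0],"twist": 0},{"offset": [0,0,0],"twist": 0}]' --jaw 255

```text
time: 4.0
tool_pos: [525.5, 369.6, 179.9]
tcp_rot: [3.141, 0.0, 2.147]
contact_force: [0.1, -0.2, 1.7]
grip_width: 63.8
```

Call:
play_rows --commands '[{"offset": [0,0,0],"twist": 0},{"offset": [0,0,0],"twist": 0},{"offset": [0,0,0],"twist": 0},{"offset": [0,0,0],"twist": 0},{"offset": [0,0,0],"twist": 0}]'

```text
time: 4.5
tool_pos: [525.5, 369.6, 179.9]
tcp_rot: [3.141, 0.0, 2.147]
contact_force: [-1.0, -0.6, 4.1]
grip_width: 64.3
```

```bash
python3 - <<'E'
from h import *
plan(526,368.5,181,np.radians(123))
cv2.imwrite('pics/w2.png',viewer.capture('wrist')[:,:,::-1])
E
```

```text
t 4.5 pos [525.5 369.6 179.9] yaw 123.03 F [-1.  -0.6  4.1] w 64.3 | offset m [-0.0012 -0.0002 -0.0011] twist 0.03 j [ 0.49  0.79  1.41 -0.    0.94 -0.08]
```

View pics/w2.png

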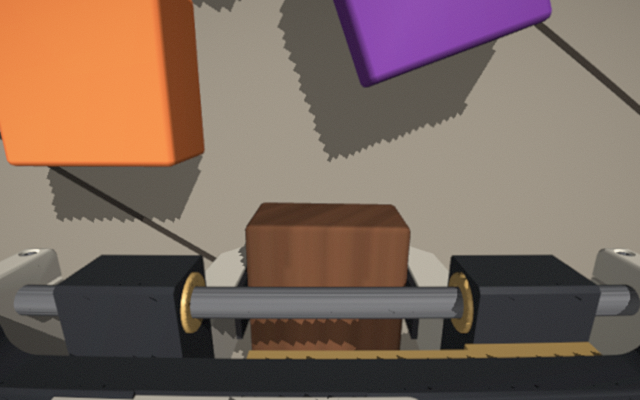

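```bash
python3 - <<'E'
from h import *
im=cv2.imread('pics/w2.png')[:,:,::-1]; crop(im,230,190,430,290,4,'pics/w2c.png')
o=status.get_obs(); c=cam('wrist',o)
Rm=R.from_euler('xyz',o['tcp_rot']).as_matrix()
for z,uv in [(36,(247,230)),(36,(328,229)),(36,(409,230)),(0,(262,205)),(0,(396,205))]:
    print(z,(Rm.T@(back(c,uv,z)[0]-o['tool_pos'])).round(1))
E
```

```text
36 [ 30.8 -30.  143.9]
36 [ 31.2   0.3 143.9]
36 [ 30.8  30.6 143.9]
0 [ 30.3 -30.8 179.9]
0 [ 30.3  32.6 179.9]
```

View pics/w2c.png

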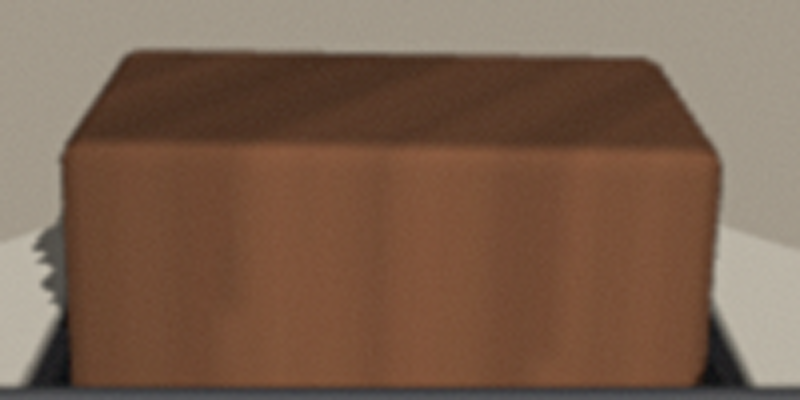

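```bash
python3 - <<'E'
from h import *
im=cv2.imread('pics/side0.png')[:,:,::-1]; crop(im,240,190,310,235,10,'pics/s0c.png')
for n,p in [('side',[(618,119,30)]),('top',[(618,119,30)])]:
    c=cam(n); a=np.linspace(0,2*np.pi,9)
    print(n,proj(c,[(618+60*np.cos(t),119+60*np.sin(t),30) for t in a]).round(1).tolist())
gen([(525,369,300),(618,119,300)],124)
E
```

```text
side [[257.1, 200.1], [248.7, 208.1], [253.6, 216.6], [269.8, 220.0], [287.1, 216.1], [294.5, 207.5], [288.5, 199.7], [273.3, 196.7], [257.1, 200.1]]
top [[294.8, 144.5], [280.6, 150.1], [274.6, 163.7], [280.3, 177.5], [294.5, 183.2], [308.8, 177.4], [314.7, 163.7], [308.8, 150.1], [294.8, 144.5]]
1 [-0.0, -0.0, -0.04] -0.1 
2 [-0.0, -0.0, -0.04] -0.1 
3 [-0.0, -0.001, -0.04] -0.1 
4 [-0.044, -0.01, -0.0] -0.1 
5 [-0.043, -0.01, -0.0] -0.1 [556. 285. 300.]
6 [-0.043, -0.01, -0.0] -0.1 
7 [-0.043, -0.01, -0.0] -0.2 
8 [-0.044, -0.01, -0.0] -0.1 
9 [-0.043, -0.011, -0.0] -0.1 
end [617.8 118.8 299.9] 124.03
```

View pics/s0c.png

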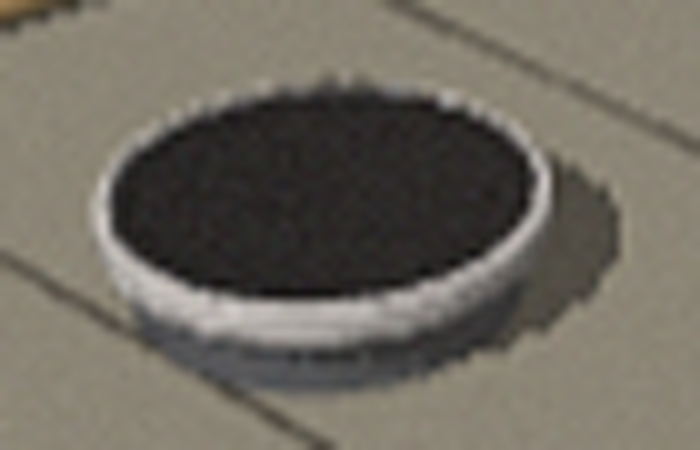

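Call:
play_rows --commands '[{"offset": [0,0,-0.04],"twist": 0},{"offset": [0,0,-0.04],"twist": 0},{"offset": [0,0,-0.04],"twist": 0},{"offset": [-0.044,-0.01,0],"twist": 0},{"offset": [-0.043,-0.01,0],"twist": 0}]'

```text
time: 5.05
tool_pos: [556.1, 285.9, 300.9]
tcp_rot: [3.139, 0.001, 2.15]
contact_force: [0.9, -0.0, -0.8]
grip_width: 64.0
```

Call:
play_rows --commands '[{"offset": [-0.043,-0.01,0],"twist": 0},{"offset": [-0.043,-0.01,0],"twist": 0},{"offset": [-0.044,-0.01,0],"twist": 0},{"offset": [-0.043,-0.011,0],"twist": 0},{"offset": [0,0,0.04],"twist": 0}]'

```text
time: 5.55
tool_pos: [619.6, 113.1, 264.0]
tcp_rot: [3.132, 0.008, 2.142]
contact_force: [0.3, 0.2, -0.5]
grip_width: 63.9
```

Call:
play_rows --commands '[{"offset": [0,0,0],"twist": 0},{"offset": [0,0,0],"twist": 0},{"offset": [0,0,0],"twist": 0}]'

```text
time: 5.85
tool_pos: [616.2, 119.5, 260.9]
tcp_rot: [3.14, 0.001, 2.149]
contact_force: [-0.2, 0.2, -1.3]
grip_width: 63.7
```

```bash
python3 - <<'E'
from h import *
c=cam('side'); print('side',back(c,[(272.4,209.5),(271.6,208.4)],30).round(1))
plan(617.5,119.5,212)
o=status.get_obs()
im=viewer.capture('wrist');cv2.imwrite('pics/w3.png',im[:,:,::-1])
c=cam('wrist',o)
a=np.linspace(0,2*np.pi,25); v=im.copy()
cv2.polylines(v,[proj(c,[(617.5+60*np.cos(t),119.5+60*np.sin(t),30) for t in a]).round().astype(int)],True,(255,255,0))
cv2.imwrite('pics/w3o.png',v[:,:,::-1])
E
```

```text
side [[610.  123.2  30. ]
 [615.8 120.9  30. ]]
t 5.85 pos [616.2 119.5 260.9] yaw 123.12 F [-0.2  0.2 -1.3] w 63.7 | offset m [-0.0007  0.001   0.0489] twist 0 j [ 0.07  0.66  1.4   0.    1.07 -0.51]
```

View pics/w3o.png

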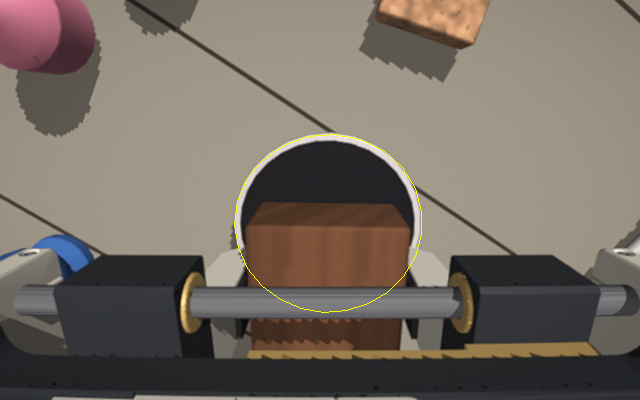

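Call:
play_rows --commands '[{"offset": [-0.001,0.001,0.02],"twist": 0},{"offset": [0,0,0.015],"twist": 0},{"offset": [0,0,0.01],"twist": 0},{"offset": [0,0,0.004],"twist": 0},{"offset": [0,0,0],"twist": 0}]'

```text
time: 6.4
tool_pos: [617.4, 118.5, 210.9]
tcp_rot: [3.141, 0.0, 2.148]
contact_force: [-0.2, -0.9, -1.1]
grip_width: 64.0
```

Call:
play_rows --commands '[{"offset": [0,0,0],"twist": 0},{"offset": [0,0,0],"twist": 0}]'

```text
time: 6.6
tool_pos: [617.7, 118.1, 211.6]
tcp_rot: [3.14, 0.001, 2.147]
contact_force: [-0.1, -0.1, -1.1]
grip_width: 63.7
```

Call:
play_rows --commands '[{"offset": [0,0,0.001],"twist": 0},{"offset": [0,0,0.001],"twist": 0},{"offset": [0,0,0],"twist": 0},{"offset": [0,0,0],"twist": 0}]'

```text
time: 7.0
tool_pos: [617.6, 118.1, 209.9]
tcp_rot: [3.141, 0.001, 2.147]
contact_force: [-0.9, -0.0, 6.0]
grip_width: 63.8
```

Contact is made. Release and rise.

Call:
play_rows --commands '[{"offset": [0,0,0],"twist": 0},{"offset": [0,0,0],"twist": 0},{"offset": [0,0,0],"twist": 0},{"offset": [0,0,0],"twist": 0},{"offset": [0,0,0],"twist": 0}]' --jaw 0

```text
time: 7.5
tool_pos: [617.4, 118.1, 208.6]
tcp_rot: [-3.141, -0.0, 2.147]
contact_force: [0.4, -0.7, -0.1]
grip_width: 91.5
```

Call:
play_rows --commands '[{"offset": [0,0,0],"twist": 0},{"offset": [0,0,-0.02],"twist": 0},{"offset": [0,0,-0.04],"twist": 0},{"offset": [0,0,-0.05],"twist": 0},{"offset": [0,0,-0.04],"twist": 0}]'

```text
time: 8.0
tool_pos: [617.4, 118.1, 361.3]
tcp_rot: [3.14, 0.001, 2.147]
contact_force: [0.5, 0.7, -0.9]
grip_width: 91.9
```

Call:
play_rows --commands '[{"offset": [0,0,0],"twist": 0},{"offset": [0,0,0],"twist": 0},{"offset": [0,0,0],"twist": 0}]'

```text
time: 8.3
tool_pos: [617.1, 118.0, 357.2]
tcp_rot: [-3.139, -0.001, 2.147]
contact_force: [0.4, 0.6, -0.4]
grip_width: 91.6
```

```bash
python3 - <<'E'
from h import *
o=status.get_obs(); im=viewer.capture('wrist');cv2.imwrite('pics/w4.png',im[:,:,::-1])
crop(im,230,100,430,250,4,'pics/w4c.png')
plan(618,118,300)
gen([(620,-115,370)],124)
E
```

```text
t 8.35 pos [617.1 118.  356.9] yaw 123.02 F [ 0.5 -0.4 -0.8] w 92.0 | offset m [-0.0006  0.0009  0.0569] twist 0 j [ 0.07  0.57  1.29 -0.    1.29 -0.51]
1 [-0.033, -0.021, -0.002] -0.2 
2 [-0.033, -0.021, -0.002] -0.1 
3 [-0.032, -0.021, -0.003] -0.2 
4 [-0.033, -0.021, -0.002] -0.2 
5 [-0.033, -0.021, -0.002] -0.1 [620. -77. 368.]
6 [-0.032, -0.021, -0.002] -0.2 
end [ 620.  -115.   369.9] 124.02
```

View pics/w4c.png

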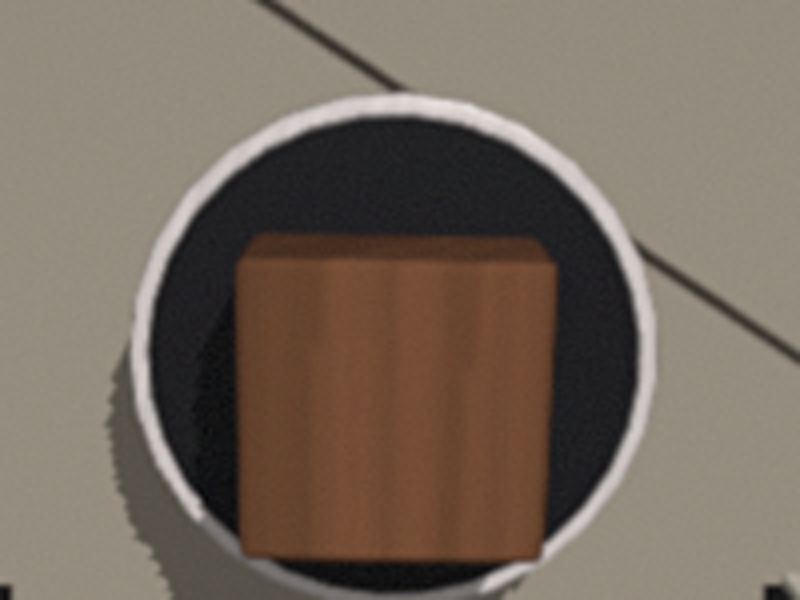

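```bash
python3 - <<'E'
from h import *
c=cam('wrist')
f=lambda P:(np.array(P,float)+.5)/4-.5+[230,100]
print('plinth',back(c,f([(238,262),(555,262),(542,560),(240,556)]),66).mean(0).round(1))
top=back(c,f([(395,114)]),30);l=back(c,f([(150,350)]),30);r=back(c,f([(640,350)]),30)
print('stand lr mid',((l+r)/2).round(1), np.linalg.norm(l-r))
# fit ellipse in world on black edge points
P=f([(150,350),(640,350),(395,114),(230,165),(570,165),(195,230),(602,230),(165,430),(622,430)])
W=back(c,P,30)[:,:2]; A=np.c_[2*W,np.ones(len(W))]; s=np.linalg.lstsq(A,(W**2).sum(1),rcond=None)[0]; print('fit',s[:2],np.sqrt(s[2]+s[0]**2+s[1]**2))
E
```

```text
plinth [616.9 118.7  66. ]
stand lr mid [[614.4 123.1  30. ]] 110.10444451328708
fit [615.56857716 121.68329804] 54.776093148104124
```

Call:
play_rows --commands '[{"offset": [-0.033,-0.021,0],"twist": 0},{"offset": [-0.033,-0.021,0],"twist": 0},{"offset": [-0.032,-0.021,0],"twist": 0},{"offset": [-0.033,-0.021,0],"twist": 0},{"offset": [-0.033,-0.021,0],"twist": 0}]'

```text
time: 8.85
tool_pos: [618.5, -78.1, 356.9]
tcp_rot: [-3.139, -0.002, 2.147]
contact_force: [-0.1, -0.0, 0.4]
grip_width: 92.0
```

Call:
play_rows --commands '[{"offset": [-0.032,-0.021,0],"twist": 0},{"offset": [0,0,0],"twist": 0},{"offset": [0,0,0],"twist": 0},{"offset": [0,0,0],"twist": 0}]'

```text
time: 9.25
tool_pos: [618.6, -114.1, 357.7]
tcp_rot: [-3.141, -0.002, 2.148]
contact_force: [0.1, -0.7, -0.3]
grip_width: 91.9
```

```bash
python3 - <<'E'
from h import *
o=status.get_obs(); im=viewer.capture('wrist');cv2.imwrite('pics/w5.png',im[:,:,::-1])
crop(im,230,100,430,250,4,'pics/w5c.png')
plan(620,-114,186)
print((proj(cam('wrist',o),[(620,-114,50)])-[230,100])*4)
E
```

```text
t 9.3 pos [ 618.6 -113.7  358.1] yaw 123.1 F [0.6 0.6 0.8] w 91.8 | offset m [-0.0012  0.0011  0.1721] twist 0 j [-0.3   0.57  1.28  0.    1.29 -0.88]
[[394.3098955  398.32922428]]
```

View pics/w5c.png

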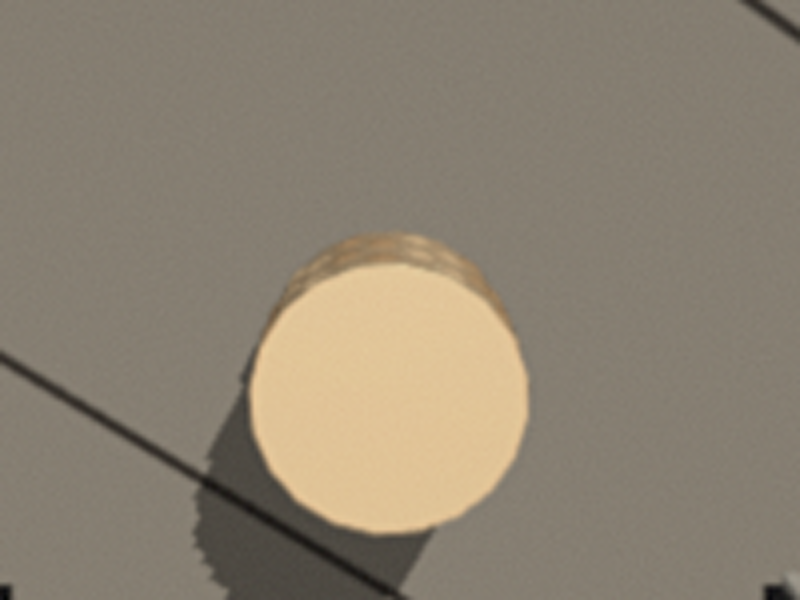

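Call:
play_rows --commands '[{"offset": [-0.001,0,0.045],"twist": 0},{"offset": [0,0,0.045],"twist": 0},{"offset": [0,0,0.04],"twist": 0},{"offset": [0,0,0.027],"twist": 0},{"offset": [0,0,0.015],"twist": 0}]'

```text
time: 9.8
tool_pos: [618.5, -114.1, 183.9]
tcp_rot: [-3.139, -0.003, 2.149]
contact_force: [-0.8, 0.2, -0.2]
grip_width: 91.9
```

Call:
play_rows --commands '[{"offset": [0,0,0],"twist": 0},{"offset": [0,0,0],"twist": 0},{"offset": [0,0,0],"twist": 0}]'

```text
time: 10.1
tool_pos: [619.9, -115.7, 188.7]
tcp_rot: [3.139, 0.003, 2.148]
contact_force: [-0.6, -0.4, -0.1]
grip_width: 91.9
```

Call:
play_rows --commands '[{"offset": [0,0,0],"twist": 0},{"offset": [0,0,0],"twist": 0},{"offset": [0,0,0],"twist": 0},{"offset": [0,0,0],"twist": 0},{"offset": [0,0,0],"twist": 0}]' --jaw 255

```text
time: 10.6
tool_pos: [619.2, -115.8, 186.9]
tcp_rot: [3.141, 0.0, 2.147]
contact_force: [-0.3, 0.1, 1.6]
grip_width: 59.3
```

Call:
play_rows --commands '[{"offset": [0,0,0],"twist": 0},{"offset": [0,0,0],"twist": 0},{"offset": [0,0,0],"twist": 0},{"offset": [0,0,0],"twist": 0}]'

```text
time: 11.0
tool_pos: [619.2, -115.8, 186.9]
tcp_rot: [3.142, 0.0, 2.147]
contact_force: [-1.0, 1.4, 2.0]
grip_width: 59.8
```

```bash
python3 - <<'E'
from h import *
o=status.get_obs(); im=viewer.capture('wrist');cv2.imwrite('pics/w6.png',im[:,:,::-1])
plan(617,118.5,186)
c=cam('wrist',o); Rm=R.from_euler('xyz',o['tcp_rot']).as_matrix()
# predicted far edge row for drum centred at tool x=0
for dx in (-3,0,3):
    print(dx,[proj(c,[o['tool_pos']+Rm@np.array([dx+30,0,o['tool_pos'][2]-z])])[0].round(1).tolist() for z in (50,0)])
gen([(o['tool_pos'][0],o['tool_pos'][1],310),(617,118.5,310)],123)
E
```

```text
t 11.05 pos [ 619.2 -115.8  186.9] yaw 123.02 F [-0.1 -1.3  2.7] w 59.8 | offset m [0.1977 0.1259 0.0008] twist 0 j [-0.31  0.76  1.45 -0.    0.93 -0.88]
-3 [[327.3, 246.7], [327.1, 207.5]]
0 [[327.3, 238.9], [327.1, 201.7]]
3 [[327.3, 230.9], [327.1, 195.8]]
1 [0.0, 0.0, -0.041] 0.0 
2 [0.0, 0.0, -0.041] 0.0 
3 [0.0, 0.0, -0.041] 0.0 
4 [0.033, 0.021, -0.0] 0.0 
5 [0.033, 0.021, -0.0] 0.0 [618. -38. 310.]
6 [0.033, 0.021, -0.0] 0.0 
7 [0.033, 0.021, -0.0] 0.0 
8 [0.033, 0.021, -0.0] 0.0 
9 [0.033, 0.021, -0.0] 0.0 
end [616.9 118.8 309.9] 123.02
```

View pics/w6.png

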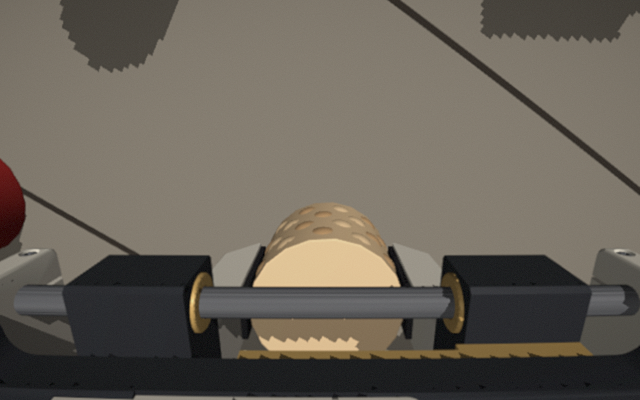

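Call:
play_rows --commands '[{"offset": [0,0,-0.041],"twist": 0},{"offset": [0,0,-0.041],"twist": 0},{"offset": [0,0,-0.041],"twist": 0},{"offset": [0.033,0.021,0],"twist": 0},{"offset": [0.033,0.021,0],"twist": 0}]'

```text
time: 11.55
tool_pos: [618.5, -37.6, 311.1]
tcp_rot: [3.139, 0.002, 2.145]
contact_force: [-0.3, -0.1, -1.5]
grip_width: 60.1
```

Call:
play_rows --commands '[{"offset": [0.033,0.021,0],"twist": 0},{"offset": [0.033,0.021,0],"twist": 0},{"offset": [0.033,0.021,0],"twist": 0},{"offset": [0.033,0.021,0],"twist": 0},{"offset": [0,0,0.02],"twist": 0}]'

```text
time: 12.05
tool_pos: [617.0, 123.8, 291.7]
tcp_rot: [3.136, 0.001, 2.152]
contact_force: [1.2, -0.3, -0.4]
grip_width: 59.4
```

Call:
play_rows --commands '[{"offset": [0,0,0.015],"twist": 0},{"offset": [0,0,0],"twist": 0},{"offset": [0,0,0],"twist": 0},{"offset": [0,0,0],"twist": 0},{"offset": [0,0,0],"twist": 0}]'

```text
time: 12.55
tool_pos: [617.2, 118.6, 275.6]
tcp_rot: [3.14, 0.001, 2.147]
contact_force: [-0.8, 0.7, -0.5]
grip_width: 59.1
```

```bash
python3 - <<'E'
from h import *
plan(617.3,118.2,253)
im=viewer.capture('wrist');cv2.imwrite('pics/w7.png',im[:,:,::-1])
E
```

```text
t 12.55 pos [617.2 118.6 275.6] yaw 122.99 F [-0.8  0.7 -0.5] w 59.1 | offset m [-0.0004 -0.0001  0.0226] twist 0 j [ 0.07  0.65  1.39 -0.    1.11 -0.51]
```

View pics/w7.png

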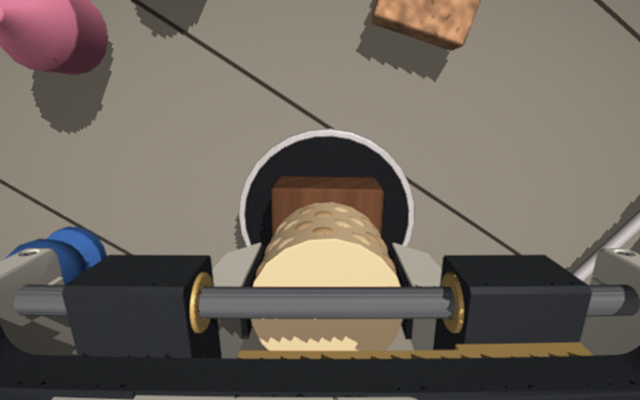

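Call:
play_rows --commands '[{"offset": [0,0,0.01],"twist": 0},{"offset": [0,0,0.008],"twist": 0},{"offset": [0,0,0.003],"twist": 0},{"offset": [0,0,0],"twist": 0},{"offset": [0,0,0],"twist": 0}]'

```text
time: 13.1
tool_pos: [616.8, 118.9, 253.3]
tcp_rot: [-3.141, -0.0, 2.147]
contact_force: [1.6, -0.3, 0.1]
grip_width: 59.4
```

Call:
play_rows --commands '[{"offset": [0,0,0.001],"twist": 0},{"offset": [0,0,0],"twist": 0},{"offset": [0,0,0.001],"twist": 0},{"offset": [0,0,0],"twist": 0},{"offset": [0,0,0],"twist": 0}]'

```text
time: 13.6
tool_pos: [616.8, 118.9, 252.8]
tcp_rot: [3.141, 0.0, 2.147]
contact_force: [-3.4, -0.6, 8.7]
grip_width: 59.5
```

Call:
play_rows --commands '[{"offset": [0,0,0],"twist": 0},{"offset": [0,0,0],"twist": 0},{"offset": [0,0,0],"twist": 0},{"offset": [0,0,0],"twist": 0},{"offset": [0,0,0],"twist": 0}]' --jaw 0

```text
time: 14.1
tool_pos: [616.9, 118.9, 251.5]
tcp_rot: [-3.141, -0.0, 2.147]
contact_force: [0.2, -0.2, -0.1]
grip_width: 91.0
```

Call:
play_rows --commands '[{"offset": [0,0,-0.01],"twist": 0},{"offset": [0,0,-0.03],"twist": 0},{"offset": [0,0,-0.04],"twist": 0},{"offset": [0,0,-0.04],"twist": 0},{"offset": [0,0,-0.03],"twist": 0}]'

```text
time: 14.6
tool_pos: [616.7, 118.9, 405.5]
tcp_rot: [3.138, 0.002, 2.147]
contact_force: [0.7, 0.4, 0.6]
grip_width: 91.8
```

Call:
play_rows --commands '[{"offset": [0,0,0],"twist": 0},{"offset": [0,0,0],"twist": 0},{"offset": [0,0,0],"twist": 0}]'

```text
time: 14.9
tool_pos: [616.6, 118.9, 400.5]
tcp_rot: [-3.14, -0.001, 2.147]
contact_force: [0.6, -0.5, -0.7]
grip_width: 91.7
```

```bash
python3 - <<'E'
from h import *
o=status.get_obs(); im=viewer.capture('wrist');cv2.imwrite('pics/w8.png',im[:,:,::-1])
crop(im,230,100,430,250,4,'pics/w8c.png')
plan(618,118,300)
print((proj(cam('wrist',o),[(616.8,118.9,116)])-[230,100])*4)
gen([(449,-185,340)],123)
E
```

```text
t 14.95 pos [616.6 118.9 400.2] yaw 123.03 F [-0.1 -1.1 -0.4] w 91.6 | offset m [-0.0016  0.0009  0.1002] twist 0 j [ 0.07  0.54  1.22 -0.    1.38 -0.51]
[[391.1147535  424.59951424]]
1 [-0.02, -0.038, 0.008] 0.0 
2 [-0.021, -0.039, 0.007] 0.0 
3 [-0.02, -0.038, 0.008] 0.0 
4 [-0.021, -0.038, 0.007] 0.0 
5 [-0.02, -0.038, 0.008] 0.0 [512. -71. 362.]
6 [-0.021, -0.039, 0.007] 0.0 
7 [-0.02, -0.038, 0.008] 0.0 
8 [-0.02, -0.038, 0.007] 0.0 
end [ 448.9 -184.6  340.2] 123.03
```

View pics/w8c.png

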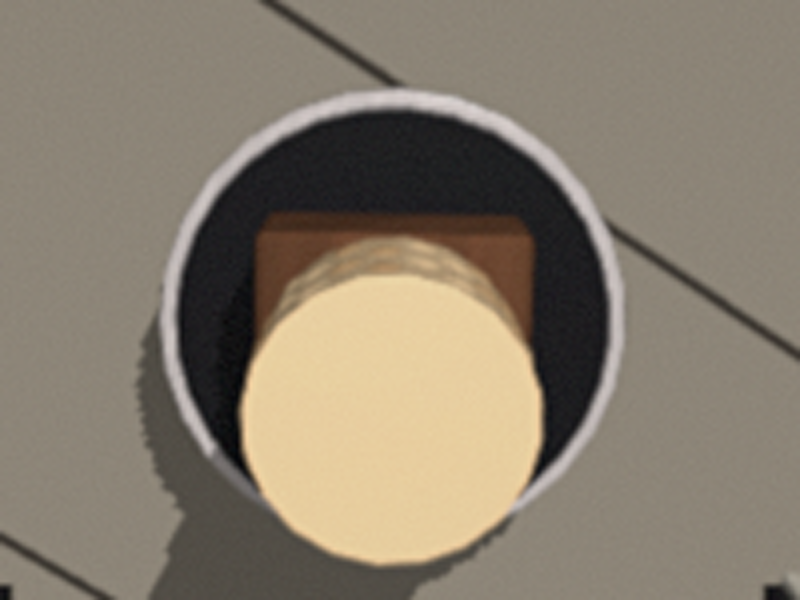

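Call:
play_rows --commands '[{"offset": [-0.02,-0.038,0.0],"twist": 0},{"offset": [-0.021,-0.039,0.007],"twist": 0},{"offset": [-0.02,-0.038,0.008],"twist": 0},{"offset": [-0.021,-0.038,0.007],"twist": 0},{"offset": [-0.02,-0.038,0.008],"twist": 0}]'

```text
time: 15.45
tool_pos: [511.1, -71.9, 370.4]
tcp_rot: [-3.14, -0.001, 2.148]
contact_force: [0.3, 0.2, 0.5]
grip_width: 91.8
```

Call:
play_rows --commands '[{"offset": [-0.021,-0.039,0.007],"twist": 0},{"offset": [-0.02,-0.038,0.016],"twist": 0},{"offset": [-0.02,-0.038,0.007],"twist": 0},{"offset": [0,0,0],"twist": 0},{"offset": [0,0,0],"twist": 0}]'

```text
time: 15.95
tool_pos: [448.8, -185.1, 340.9]
tcp_rot: [-3.141, -0.002, 2.145]
contact_force: [-1.0, 0.0, 0.4]
grip_width: 91.3
```

Call:
play_rows --commands '[{"offset": [0,0,0],"twist": 0},{"offset": [0,0,0],"twist": 0}]'

```text
time: 16.15
tool_pos: [449.8, -183.4, 341.7]
tcp_rot: [3.141, 0.0, 2.149]
contact_force: [1.0, 0.6, 0.3]
grip_width: 92.0
```

```bash
python3 - <<'E'
from h import *
o=status.get_obs(); im=viewer.capture('wrist');cv2.imwrite('pics/w9.png',im[:,:,::-1])
crop(im,230,100,430,250,4,'pics/w9c.png')
plan(449,-186,180)
print((proj(cam('wrist',o),[(449,-186,24)])-[230,100])*4)
E
```

```text
t 16.2 pos [ 449.7 -183.4  341.8] yaw 123.15 F [-0.1  0.   1.1] w 92.1 | offset m [-0.0017 -0.002   0.1618] twist 0 j [-0.55  0.33  1.72  0.    1.08 -1.12]
[[377.37402052 388.47703163]]
```

View pics/w9c.png

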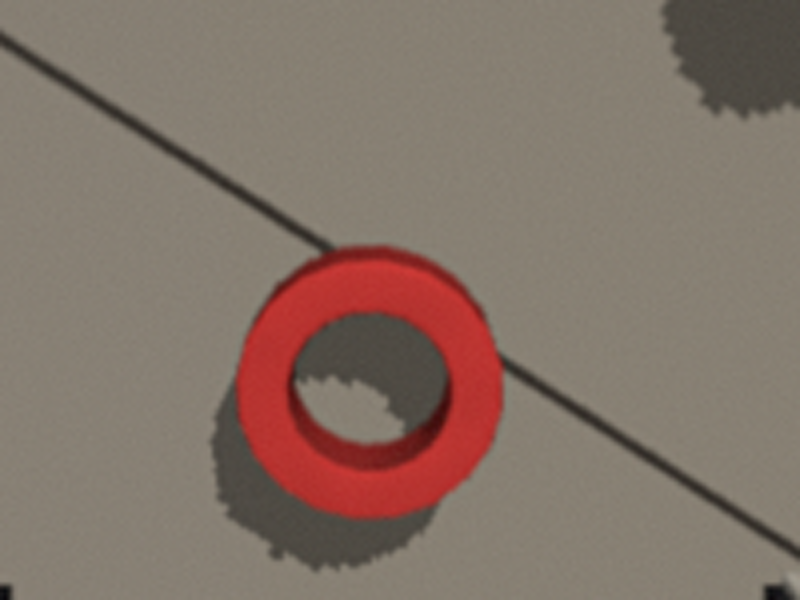

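Call:
play_rows --commands '[{"offset": [-0.002,-0.003,0.045],"twist": 0},{"offset": [0,0,0.045],"twist": 0},{"offset": [0,0,0.04],"twist": 0},{"offset": [0,0,0.02],"twist": 0},{"offset": [0,0,0.006],"twist": 0}]'

```text
time: 16.7
tool_pos: [447.6, -186.7, 183.6]
tcp_rot: [-3.14, -0.004, 2.149]
contact_force: [0.4, -0.0, -0.0]
grip_width: 91.8
```

Call:
play_rows --commands '[{"offset": [0,0,0.003],"twist": 0},{"offset": [0,0,0],"twist": 0},{"offset": [0,0,0],"twist": 0},{"offset": [0,0,0],"twist": 0}]'

```text
time: 17.1
tool_pos: [448.1, -188.0, 183.8]
tcp_rot: [3.141, 0.002, 2.147]
contact_force: [-0.5, -0.2, -0.5]
grip_width: 91.7
```

Call:
play_rows --commands '[{"offset": [0,0,0.002],"twist": 0},{"offset": [0,0,0],"twist": 0},{"offset": [0,0,0],"twist": 0}]'

```text
time: 17.4
tool_pos: [447.7, -187.9, 180.8]
tcp_rot: [3.142, 0.0, 2.147]
contact_force: [0.2, 0.5, 0.7]
grip_width: 92.0
```

Call:
play_rows --commands '[{"offset": [0,0,0],"twist": 0},{"offset": [0,0,0],"twist": 0},{"offset": [0,0,0],"twist": 0},{"offset": [0,0,0],"twist": 0},{"offset": [0,0,0],"twist": 0}]' --jaw 255

```text
time: 17.9
tool_pos: [447.7, -187.9, 180.7]
tcp_rot: [-3.142, 0.0, 2.147]
contact_force: [-0.4, -1.2, 0.4]
grip_width: 58.8
```

Call:
play_rows --commands '[{"offset": [0,0,0],"twist": 0},{"offset": [0,0,0],"twist": 0},{"offset": [0,0,0],"twist": 0},{"offset": [0,0,0],"twist": 0}]'

```text
time: 18.3
tool_pos: [447.7, -187.9, 180.7]
tcp_rot: [-3.142, 0.0, 2.147]
contact_force: [-0.2, -0.8, -0.8]
grip_width: 58.9
```

```bash
python3 - <<'E'
from h import *
o=status.get_obs(); im=viewer.capture('wrist');cv2.imwrite('pics/w10.png',im[:,:,::-1])
plan(617,118.5,186)
c=cam('wrist',o); Rm=R.from_euler('xyz',o['tcp_rot']).as_matrix()
for dx in (-3,0,3):
    print(dx,[proj(c,[o['tool_pos']+Rm@np.array([dx+30,0,o['tool_pos'][2]-z])])[0].round(1).tolist() for z in (24,0)])
gen([(o['tool_pos'][0],o['tool_pos'][1],335),(616.8,118.9,335)],123)
E
```

```text
t 18.35 pos [ 447.7 -187.9  180.7] yaw 123.03 F [ 0.1  0.2 -0.2] w 59.0 | offset m [ 0.1646  0.3089 -0.0053] twist 0 j [-0.56  0.58  1.88 -0.    0.68 -1.13]
-3 [[327.2, 228.0], [327.1, 211.1]]
0 [[327.2, 221.1], [327.1, 205.1]]
3 [[327.2, 214.1], [327.1, 199.0]]
1 [0.0, -0.0, -0.039] 0.0 
2 [0.0, -0.0, -0.038] 0.0 
3 [0.0, -0.0, -0.039] 0.0 
4 [0.0, -0.0, -0.038] 0.0 
5 [0.021, 0.039, -0.0] 0.0 [ 469. -149.  335.]
6 [0.02, 0.038, -0.0] 0.0 
7 [0.021, 0.039, -0.0] 0.0 
8 [0.021, 0.038, -0.0] 0.0 
9 [0.02, 0.039, -0.0] 0.0 
10 [0.021, 0.039, -0.0] 0.0 [575.  43. 335.]
11 [0.02, 0.038, -0.0] 0.0 
12 [0.021, 0.039, -0.0] 0.0 
end [616.9 118.9 334.7] 123.03
```

View pics/w10.png

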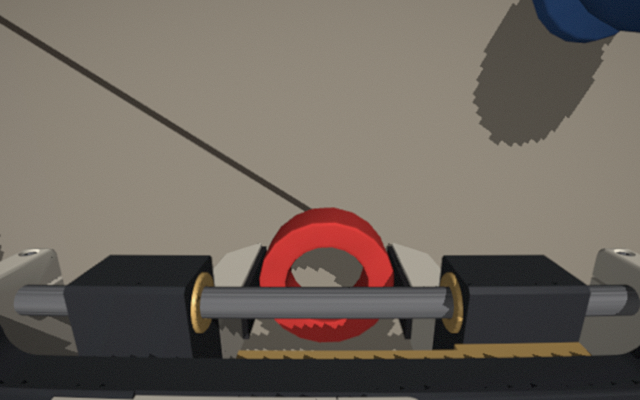

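Call:
play_rows --commands '[{"offset": [0,0,-0.039],"twist": 0},{"offset": [0,0,-0.038],"twist": 0},{"offset": [0,0,-0.039],"twist": 0},{"offset": [0,0,-0.038],"twist": 0},{"offset": [0.021,0.039,0],"twist": 0}]'

```text
time: 18.85
tool_pos: [469.3, -152.0, 339.9]
tcp_rot: [3.138, 0.01, 2.142]
contact_force: [1.5, 0.3, -1.1]
grip_width: 59.2
```

Call:
play_rows --commands '[{"offset": [0.02,0.038,0],"twist": 0},{"offset": [0.021,0.039,0],"twist": 0},{"offset": [0.021,0.038,0],"twist": 0},{"offset": [0.02,0.039,0],"twist": 0},{"offset": [0.021,0.039,0],"twist": 0}]'

```text
time: 19.35
tool_pos: [575.2, 44.3, 334.7]
tcp_rot: [-3.141, 0.0, 2.147]
contact_force: [0.6, -0.5, -0.6]
grip_width: 59.1
```

Call:
play_rows --commands '[{"offset": [0.02,0.038,0],"twist": 0},{"offset": [0.022,0.039,0],"twist": 0},{"offset": [0,0,0],"twist": 0},{"offset": [0,0,0],"twist": 0},{"offset": [0,0,0],"twist": 0}]'

```text
time: 19.85
tool_pos: [616.0, 119.0, 334.4]
tcp_rot: [-3.14, -0.0, 2.147]
contact_force: [-0.1, -0.4, 0.1]
grip_width: 59.2
```

```bash
python3 - <<'E'
from h import *
plan(616.3,119.7,296.7)
im=viewer.capture('wrist');cv2.imwrite('pics/w11.png',im[:,:,::-1])
E
```

```text
t 19.85 pos [616.  119.  334.4] yaw 123.0 F [-0.1 -0.4  0.1] w 59.2 | offset m [0.0004 0.0007 0.0377] twist 0 j [ 0.07  0.59  1.32 -0.    1.23 -0.51]
```

View pics/w11.png

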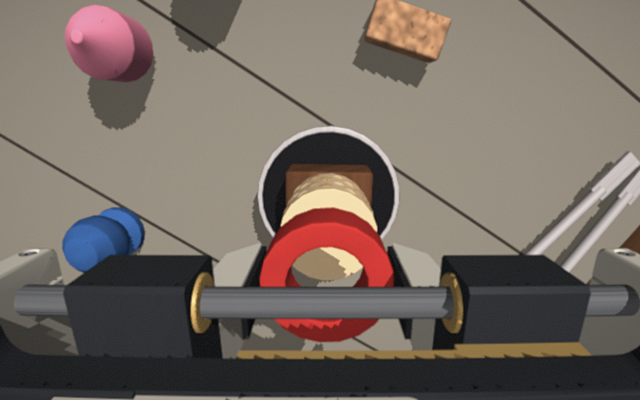

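Aligned. Descending.

Call:
play_rows --commands '[{"offset": [0,0.001,0.015],"twist": 0},{"offset": [0,0,0.012],"twist": 0},{"offset": [0,0,0.007],"twist": 0},{"offset": [0,0,0.002],"twist": 0},{"offset": [0,0,0],"twist": 0}]'

```text
time: 20.4
tool_pos: [617.1, 120.0, 298.5]
tcp_rot: [-3.141, -0.0, 2.147]
contact_force: [-0.0, -0.6, 0.2]
grip_width: 59.0
```

Call:
play_rows --commands '[{"offset": [0,0,0],"twist": 0},{"offset": [0,0,0.001],"twist": 0},{"offset": [0,0,0],"twist": 0},{"offset": [0,0,0],"twist": 0}]'

```text
time: 20.8
tool_pos: [617.2, 120.4, 297.9]
tcp_rot: [3.141, 0.0, 2.147]
contact_force: [-0.2, 0.1, -0.0]
grip_width: 58.6
```

Call:
play_rows --commands '[{"offset": [0,0,0.001],"twist": 0},{"offset": [0,0,0],"twist": 0},{"offset": [0,0,0.001],"twist": 0},{"offset": [0,0,0],"twist": 0},{"offset": [0,0,0],"twist": 0}]'

```text
time: 21.3
tool_pos: [617.1, 120.3, 296.7]
tcp_rot: [3.141, 0.001, 2.147]
contact_force: [-2.2, -0.7, 5.4]
grip_width: 59.2
```

Call:
play_rows --commands '[{"offset": [0,0,0],"twist": 0},{"offset": [0,0,0],"twist": 0},{"offset": [0,0,0],"twist": 0},{"offset": [0,0,0],"twist": 0},{"offset": [0,0,0],"twist": 0}]' --jaw 0

```text
time: 21.8
tool_pos: [617.2, 120.3, 295.5]
tcp_rot: [-3.141, -0.0, 2.147]
contact_force: [0.2, 0.0, 0.1]
grip_width: 91.0
```

Call:
play_rows --commands '[{"offset": [0,0,-0.01],"twist": 0},{"offset": [0,0,-0.03],"twist": 0},{"offset": [0,0,-0.04],"twist": 0},{"offset": [0,0,-0.04],"twist": 0},{"offset": [0,0,-0.01],"twist": 0}]'

```text
time: 22.3
tool_pos: [617.3, 120.4, 432.0]
tcp_rot: [3.133, 0.005, 2.147]
contact_force: [1.2, -0.0, -0.4]
grip_width: 91.8
```

Call:
play_rows --commands '[{"offset": [0,0,0],"twist": 0},{"offset": [0,0,0],"twist": 0},{"offset": [0,0,0],"twist": 0}]'

```text
time: 22.6
tool_pos: [617.0, 120.3, 423.6]
tcp_rot: [-3.138, -0.002, 2.147]
contact_force: [0.1, 0.8, 0.2]
grip_width: 92.1
```

```bash
python3 - <<'E'
from h import *
o=status.get_obs(); im=viewer.capture('wrist');cv2.imwrite('pics/w12.png',im[:,:,::-1])
crop(im,230,100,430,250,4,'pics/w12c.png')
plan(618,118,300)
print((proj(cam('wrist',o),[(617.6,119.5,140)])-[230,100])*4)
gen([(500,180,400),(442,227,345)],135)
E
```

```text
t 22.65 pos [617.1 120.3 423.7] yaw 123.03 F [ 0.1 -0.6  0.2] w 91.7 | offset m [-2.600e-03 -1.000e-04  1.237e-01] twist 0 j [ 0.07  0.53  1.18 -0.    1.44 -0.51]
[[392.31946917 431.03018973]]
1 [0.038, -0.022, 0.008] -2.0 
2 [0.039, -0.02, 0.008] -2.0 
3 [0.039, -0.02, 0.008] -2.0 
4 [0.024, -0.005, 0.018] -2.0 
5 [0.025, -0.004, 0.018] -2.0 [461. 211. 364.]
6 [0.025, -0.003, 0.019] -2.0 
end [442.  227.7 344.7] 135.03
```

View pics/w12c.png

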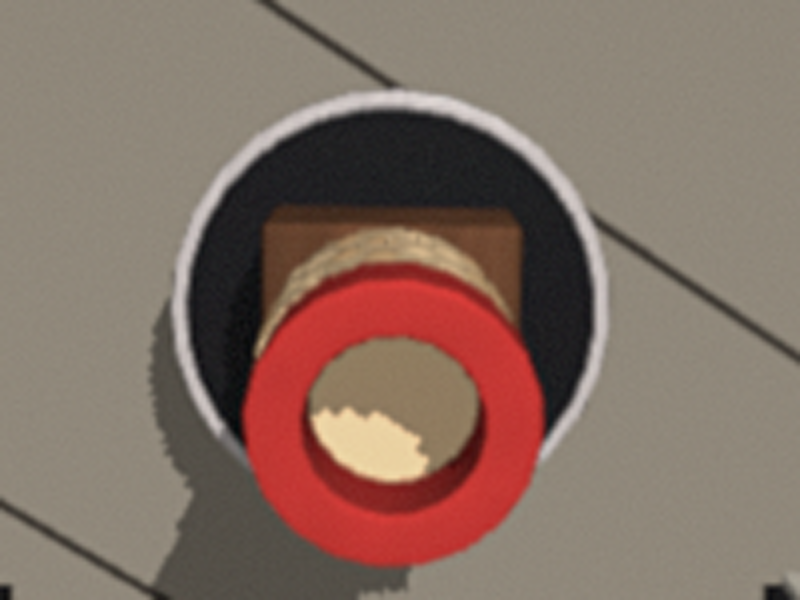

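```bash
python3 - <<'E'
from h import *
gen([(540,150,424),(442,227,345)],45)
print(back(cam('top'),(259,254),36))
E
```

```text
1 [0.033, -0.024, -0.0] 7.8 
2 [0.03, -0.029, -0.0] 7.8 
3 [0.026, -0.017, 0.019] 7.8 
4 [0.023, -0.021, 0.02] 7.8 
5 [0.02, -0.024, 0.02] 7.8 [467. 208. 365.]
6 [0.017, -0.027, 0.02] 7.8 
7 [-0.0, 0.0, -0.0] 7.8 
8 [-0.0, 0.0, -0.0] 7.8 
9 [-0.0, 0.001, -0.0] 7.8 
10 [-0.0, -0.0, -0.0] 7.8 [443. 227. 345.]
end [442.5 227.  344.7] 45.03
[[348.5880679 218.3331315  36.       ]]
```

Call:
play_rows --commands '[{"offset": [0.033,-0.024,0],"twist": 7.8},{"offset": [0.03,-0.029,0],"twist": 7.8},{"offset": [0.026,-0.017,0.019],"twist": 7.8},{"offset": [0.023,-0.021,0.02],"twist": 7.8},{"offset": [0.02,-0.024,0.02],"twist": 7.8}]'

```text
time: 23.15
tool_pos: [465.5, 208.2, 365.2]
tcp_rot: [-3.14, 0.001, 1.461]
contact_force: [0.4, 0.6, -0.3]
grip_width: 92.0
```

Call:
play_rows --commands '[{"offset": [0.017,-0.027,0.02],"twist": 7.8},{"offset": [0,0,0],"twist": 7.8},{"offset": [0,0,0],"twist": 7.8},{"offset": [0,0,0],"twist": 7.8},{"offset": [0,0,0],"twist": 7.8}]'

```text
time: 23.65
tool_pos: [441.4, 227.5, 345.6]
tcp_rot: [-3.141, 0.002, 0.781]
contact_force: [-0.1, -0.3, -0.6]
grip_width: 91.5
```

Call:
play_rows --commands '[{"offset": [0,0,0],"twist": 0},{"offset": [0,0,0],"twist": 0},{"offset": [0,0,0],"twist": 0}]'

```text
time: 23.95
tool_pos: [441.7, 227.4, 346.3]
tcp_rot: [-3.141, 0.001, 0.789]
contact_force: [0.5, -0.2, -0.1]
grip_width: 91.9
```

```bash
python3 - <<'E'
from h import *
o=status.get_obs(); im=viewer.capture('wrist');cv2.imwrite('pics/w13.png',im[:,:,::-1])
plan(442,227,187,np.radians(45))
c=cam('wrist',o)
a=np.linspace(0,2*np.pi,25); v=im.copy()
for z in (10,40): cv2.polylines(v,[proj(c,[(442+26*np.cos(t),227+26*np.sin(t),z) for t in a]).round().astype(int)],True,(255,255,0))
cv2.imwrite('pics/w13o.png',v[:,:,::-1]); crop(v,230,90,430,240,4,'pics/w13c.png')
E
```

```text
t 24.0 pos [441.7 227.4 346.4] yaw 45.14 F [ 0.3  0.4 -0.5] w 91.8 | offset m [-1.000e-04  5.000e-04  1.594e-01] twist 0.14 j [ 0.32  0.35  1.69 -0.    1.11  1.1 ]
```

View pics/w13o.png

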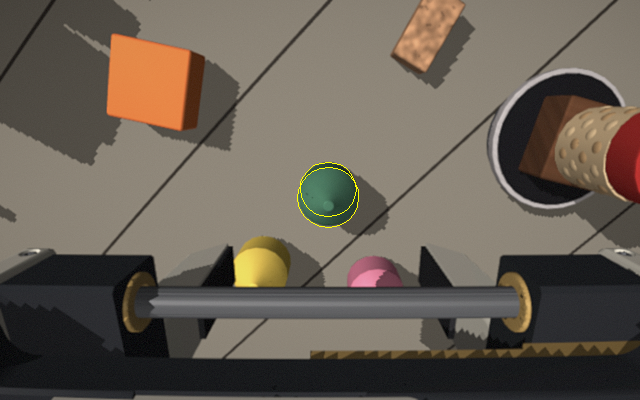

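View pics/w13c.png

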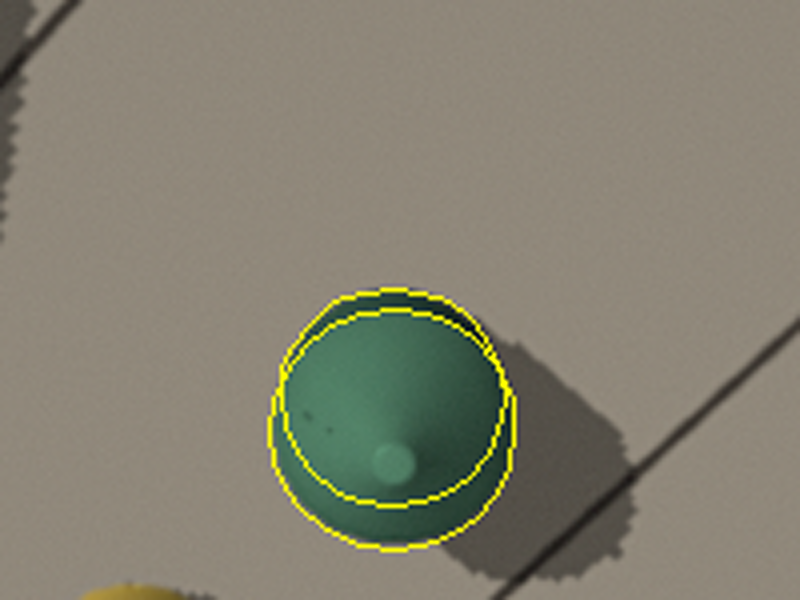

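Call:
play_rows --commands '[{"offset": [0,0,0.045],"twist": 0},{"offset": [0,0,0.045],"twist": 0},{"offset": [0,0,0.04],"twist": 0},{"offset": [0,0,0.02],"twist": 0},{"offset": [0,0,0.009],"twist": 0}]'

```text
time: 24.5
tool_pos: [441.2, 227.2, 185.6]
tcp_rot: [-3.14, 0.004, 0.787]
contact_force: [-0.4, -0.5, 0.4]
grip_width: 92.3
```

Call:
play_rows --commands '[{"offset": [0,0,0],"twist": 0},{"offset": [0,0,0],"twist": 0},{"offset": [0,0,0],"twist": 0}]'

```text
time: 24.8
tool_pos: [442.3, 227.7, 189.0]
tcp_rot: [3.14, -0.002, 0.786]
contact_force: [0.6, -0.2, 0.8]
grip_width: 92.1
```

Call:
play_rows --commands '[{"offset": [0,0,0],"twist": 0},{"offset": [0,0,0],"twist": 0},{"offset": [0,0,0],"twist": 0},{"offset": [0,0,0],"twist": 0},{"offset": [0,0,0],"twist": 0}]' --jaw 255

```text
time: 25.3
tool_pos: [441.8, 227.5, 187.7]
tcp_rot: [3.142, 0.0, 0.786]
contact_force: [-1.2, -0.2, -0.1]
grip_width: 56.5
```

Call:
play_rows --commands '[{"offset": [0,0,0],"twist": 0},{"offset": [0,0,0],"twist": 0},{"offset": [0,0,0],"twist": 0},{"offset": [0,0,0],"twist": 0}]'

```text
time: 25.7
tool_pos: [441.8, 227.5, 187.7]
tcp_rot: [3.141, 0.0, 0.786]
contact_force: [-0.2, -1.4, 0.8]
grip_width: 51.2
```

```bash
python3 - <<'E'
from h import *
o=status.get_obs(); im=viewer.capture('wrist')
plan(617,120,186)
c=cam('wrist',o); v=im.copy(); a=np.linspace(0,2*np.pi,25)
p=o['tool_pos']
for z in (10,40): cv2.polylines(v,[proj(c,[(p[0]+26*np.cos(t),p[1]+26*np.sin(t),z) for t in a]).round().astype(int)],True,(255,255,0))
cv2.imwrite('pics/w14.png',v[:,:,::-1])
gen([(p[0],p[1],375),(617.2,120.2,375)],45)
E
```

```text
t 25.75 pos [441.8 227.5 187.7] yaw 45.03 F [-0.2 -1.7  1.8] w 51.4 | offset m [0.0478 0.1999 0.0017] twist 0 j [ 0.32  0.58  1.85 -0.    0.71  1.11]
1 [-0.0, 0.0, -0.037] 0.0 
2 [-0.0, 0.0, -0.038] 0.0 
3 [-0.0, 0.0, -0.037] 0.0 
4 [-0.0, 0.0, -0.038] 0.0 
5 [-0.0, 0.0, -0.037] 0.0 [442. 227. 375.]
6 [0.01, 0.04, -0.0] 0.0 
7 [0.009, 0.04, -0.0] 0.0 
8 [0.01, 0.04, -0.0] 0.0 
9 [0.009, 0.04, -0.0] 0.0 
10 [0.01, 0.04, -0.0] 0.0 [617. 120. 375.]
end [617.2 120.1 374.7] 45.03
```

View pics/w14.png

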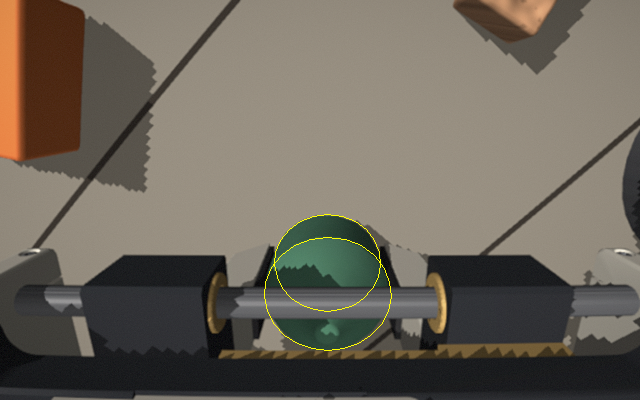

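Call:
play_rows --commands '[{"offset": [0,0,-0.037],"twist": 0},{"offset": [0,0,-0.038],"twist": 0},{"offset": [0,0,-0.037],"twist": 0},{"offset": [0,0,-0.038],"twist": 0},{"offset": [0,0,-0.037],"twist": 0}]'

```text
time: 26.25
tool_pos: [441.4, 227.4, 376.2]
tcp_rot: [-3.142, 0.0, 0.786]
contact_force: [1.0, 0.8, -1.8]
grip_width: 51.3
```

Call:
play_rows --commands '[{"offset": [0.01,0.04,0],"twist": 0},{"offset": [0.009,0.04,0],"twist": 0},{"offset": [0.01,0.04,0],"twist": 0},{"offset": [0.009,0.04,0],"twist": 0},{"offset": [0.01,0.04,0],"twist": 0}]'

```text
time: 26.75
tool_pos: [618.3, 119.0, 374.3]
tcp_rot: [-3.141, 0.001, 0.786]
contact_force: [0.2, 0.4, -0.7]
grip_width: 51.2
```

Call:
play_rows --commands '[{"offset": [0,0,0.01],"twist": 0},{"offset": [0,0,0],"twist": 0},{"offset": [0,0,0],"twist": 0},{"offset": [0,0,0],"twist": 0},{"offset": [0,0,0],"twist": 0}]'

```text
time: 27.25
tool_pos: [616.6, 120.9, 365.5]
tcp_rot: [3.141, -0.001, 0.787]
contact_force: [-0.5, -0.3, -0.2]
grip_width: 51.4
```

```bash
python3 - <<'E'
from h import *
plan(617.2,120.2,317.7)
im=viewer.capture('wrist');cv2.imwrite('pics/w15.png',im[:,:,::-1])
E
```

```text
t 27.25 pos [616.6 120.9 365.5] yaw 45.1 F [-0.5 -0.3 -0.2] w 51.4 | offset m [-0.0001  0.0009  0.0478] twist 0 j [ 0.07  0.56  1.28 -0.    1.3   0.86]
```

View pics/w15.png

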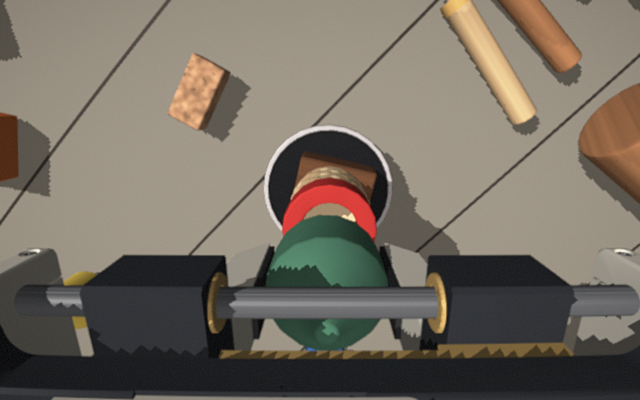

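Lined up with the collar. Descending.

Call:
play_rows --commands '[{"offset": [0,0.001,0.015],"twist": 0},{"offset": [0,0,0.015],"twist": 0},{"offset": [0,0,0.005],"twist": 0},{"offset": [0,0,0.005],"twist": 0},{"offset": [0,0,0.003],"twist": 0}]'

```text
time: 27.8
tool_pos: [617.9, 119.5, 321.9]
tcp_rot: [3.141, -0.0, 0.786]
contact_force: [-0.6, 0.9, -0.3]
grip_width: 51.3
```

Call:
play_rows --commands '[{"offset": [0,0,0.003],"twist": 0},{"offset": [0,0,0],"twist": 0},{"offset": [0,0,0],"twist": 0},{"offset": [0,0,0],"twist": 0}]'

```text
time: 28.2
tool_pos: [618.0, 119.4, 319.1]
tcp_rot: [3.141, -0.0, 0.786]
contact_force: [-0.1, -0.1, -0.5]
grip_width: 51.4
```

Call:
play_rows --commands '[{"offset": [0,0,0.001],"twist": 0},{"offset": [0,0,0],"twist": 0},{"offset": [0,0,0.001],"twist": 0},{"offset": [0,0,0],"twist": 0},{"offset": [0,0,0],"twist": 0}]'

```text
time: 28.7
tool_pos: [617.9, 119.4, 318.3]
tcp_rot: [3.14, -0.001, 0.786]
contact_force: [-2.9, 0.7, 8.2]
grip_width: 51.0
```

Call:
play_rows --commands '[{"offset": [0,0,0],"twist": 0},{"offset": [0,0,0],"twist": 0},{"offset": [0,0,0],"twist": 0},{"offset": [0,0,0],"twist": 0},{"offset": [0,0,0],"twist": 0}]' --jaw 0

```text
time: 29.2
tool_pos: [617.9, 119.4, 316.8]
tcp_rot: [3.141, -0.0, 0.786]
contact_force: [-0.1, -1.6, 1.5]
grip_width: 86.8
```

Call:
play_rows --commands '[{"offset": [0,0,-0.005],"twist": 0},{"offset": [0,0,-0.02],"twist": 0},{"offset": [0,0,-0.04],"twist": 0},{"offset": [0,0,-0.04],"twist": 0},{"offset": [0,0,-0.02],"twist": 0}]'

```text
time: 29.7
tool_pos: [617.8, 119.5, 445.5]
tcp_rot: [3.139, -0.003, 0.786]
contact_force: [0.2, -0.5, -0.0]
grip_width: 91.6
```

Call:
play_rows --commands '[{"offset": [0,0,0],"twist": 0},{"offset": [0,0,0],"twist": 0},{"offset": [0,0,0],"twist": 0}]'

```text
time: 30.0
tool_pos: [617.7, 119.4, 439.6]
tcp_rot: [-3.139, 0.003, 0.786]
contact_force: [-0.7, 0.9, -0.7]
grip_width: 91.9
```

```bash
python3 - <<'E'
from h import *
plan(617,120,400)
o=status.get_obs(); w=viewer.capture('wrist'); s=viewer.capture('side'); cv2.imwrite('pics/w16.png',w[:,:,::-1]);crop(s,200,80,400,230,4,'pics/s16.png')
t=viewer.capture('top');cv2.imwrite('pics/top16.png',t[:,:,::-1])
E
```

```text
t 30.0 pos [617.7 119.4 439.6] yaw 45.03 F [-0.7  0.9 -0.7] w 91.9 | offset m [ 0.     -0.0008  0.0396] twist 0 j [ 0.07  0.52  1.15 -0.    1.48  0.85]
```

View pics/w16.png

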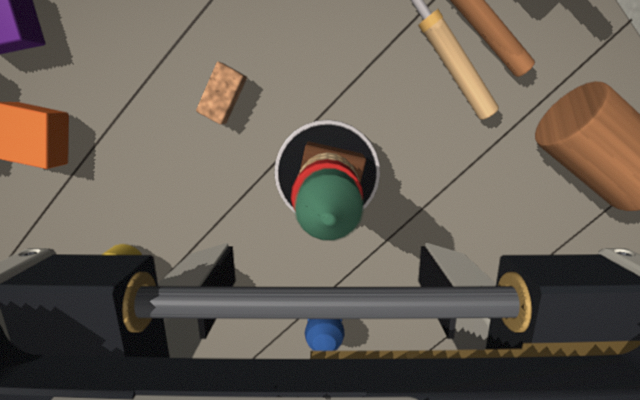

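View pics/s16.png

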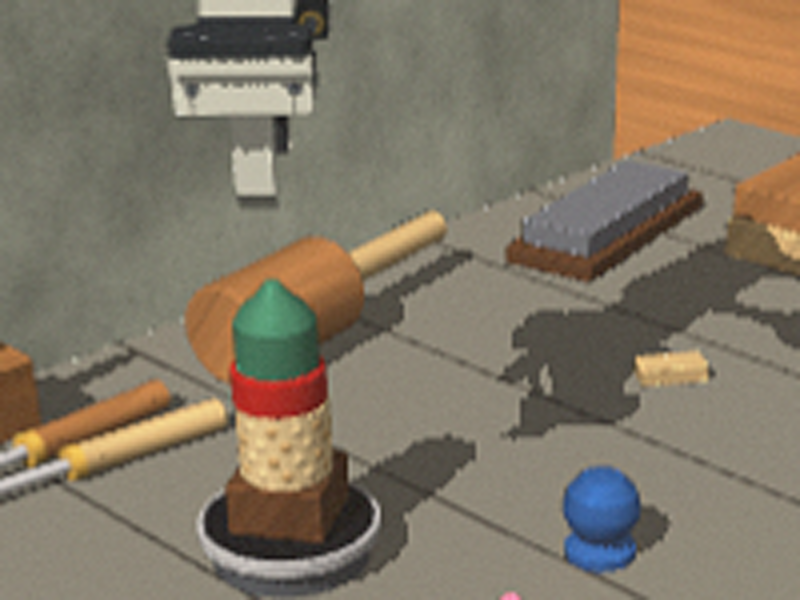

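```bash
python3 -c "
from plant import ticket
print(ticket.close_job())"
```

```text
the job is handed in; nothing more can be done
None
```

I stacked the plinth, drum, collar and finial on the turntable in that order. Each part was released before I fetched the next, and I handed the job in at about 30 s of the 118 s allowed.

**Last checks:** The final side and wrist pictures show the stack upright, with the finial's shoulder down on the collar. The gripper was open, with its fingertips about 65 mm above the stack. I never went near the blue ball, the tin or the look-alikes. The ball was standing upright in the last picture, but I did not check the tin again.

**Centring:** Each part looked within about 2 mm of the one below. The estimates of the turntable's centre disagreed by up to about 8 mm: the wrist and top cameras put the plinth 1–4 mm off it, and one rough side-camera reading put it about 8 mm off. All are inside the 12 mm limit.

**Finial height:** It touched down 0.6 mm higher than calculated, within the 4 mm height tolerance. No check failed, and handing in gave no verdict.

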